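# Advance the tailstock by one turn of the hand wheel and lock it

### The arm

A 6-joint arm with a two-finger parallel gripper is mounted at the origin on a cart in front of the work surface, level with it; the furniture and walls round the work are solid. World frame = base frame: x ahead of the robot, y to its left, z up, the work surface at z = 0. Lengths are in mm, angles in degrees, forces in N, time in s.
With the tool pointing down it reaches from about 300 to 850 mm from the base axis. Payload 4.2 kg.
Tool frame: the origin (TCP) lies midway between the tips of the shut fingers; the grasp point (between the pads) lies env.grasp_offset behind it (env.grasp_offset is the distance from the TCP to the grasp point, in mm); y points along the fingers, x is the direction in which the jaws open and shut, and the axes are right-handed (so a half turn about y gives the same grasp; the last joint's range is limited). The gripper opens to 91 mm and grips with 3 to 60 N. Pads are 32 mm wide; open, the fingers measure 118 mm over their backs; the gripper's body (76 mm by 178 mm) begins 60 mm behind the grasp point.
Start: joints at [-71.276, 18.312, 89.639, -0, 72.044, -1.146], TCP at [195.441, -540.783, 213.976] pointing down, gripper open.
Joint ranges: [-177.97, 177.97], [-48.28, 115.42], [12.27, 149.76], [-77.06, 257.06], [2.81, 150.46], [-146.56, 146.56]. Speed limits (degrees/s): [147.25, 147.25, 180, 180, 180, 180].

### API

Orientations are given as [roll, pitch, yaw] about the fixed x, y, z axes, in that order (R = Rz(yaw) Ry(pitch) Rx(roll)).
In Python, from workcell import state, vision, job, env gives the robot as it stands.
- The arm moves only by the shell command python3 -m handwheel 'ROWS' [FORCE]. ROWS is JSON, a list of rows, each a list of 3 entries, a list of its own where there are three numbers: the finger opening in cm, from 0 to 9.12, then the shift along the tool's x, y, z in cm, then the turn about the tool's y in degrees. A call has 1 to 10 rows; each row is the pose to reach, as a shift and turn from the pose measured when the call began, along the tool's axes at that moment; what a row does not reach only later rows make up. A row lasts 1/10 s, in which the tool goes at most 50 mm and 8.59 degrees, less where a joint would pass 70% of its speed; a pose out of reach is approached as far as the arm can. A call with a gripper value outside its range is refused whole. The fingers move at their own pace and stop on an object; FORCE is the grip in N (left out, the last holds). Time passes only in rows, so rows that repeat a pose let the fingers close. It gives the time, the measured TCP pose, the force and the opening at its end, in the units of the state.
- state(): the state, without advancing time (a new reading comes with each control period).
- vision.grab_frame(name): name is "scene" or "top"; returns the picture (480x640x3 uint8, red, green, blue); there is no depth.
- vision.camera_model(name): a dict with "fov_y" (degrees; the focal length in pixels is half the picture's height over the tangent of half this angle, whatever the lens; pixels are square), "cx", "cy" (the principal point, pixels), "extrinsics" (4x4, takes a point from world to camera coordinates). Camera axes: x right, y up, looking along -z (the intrinsics and any distortion apply to the point x, -y, -z); pixel columns grow to the right and rows downward; lengths in mm; the calibration is good to about 2 mm. A picture is of the moment at which its call begins. camera_model takes no time and is no camera call.
- job.job_done(): hands the job in, once; it reports no verdict.
The state is a dict: "time_s": time; "qpos": joint angles; "qvel": joint speeds; "effort": joint torques, N m; "ee_pos": TCP position; "ee_rot": TCP orientation; "force": force on the tool from outside, world axes, zero at the start; "torque": the same for the moment, N m; "gripper_width": finger opening in mm.
Only numpy, scipy, OpenCV 4.12 (cv2) and the standard library are available. Lean on these libraries where they do the work, as an engineer would, in place of code of your own. Each camera call takes 0.05 s, during which the arm holds its last target.

### The job

Advance the tailstock of the small dop transfer fixture by exactly one turn of its hand wheel: push the wheel's upright handle round with your fingertips, clockwise seen from above, until the handle is back where it started. Then push the lock lever beside the wheel over, away from the robot, as far as it goes. Only push: do not grip hard or ram anything, do not pull the wheel up, and leave the jar, dish and gear standing where they are.

Things in the scene. Friction and masses are not known exactly. Their poses are not given: they have to be found in the camera images.
- fixture: fixed metal fixture, low (wheel on top), 75 mm to either side of the wheel except for its bed, which runs 240 mm from the wheel axis along its own +x, away from the robot. Origin on the table under the wheel axis; z up; yaw within about 0.3 rad of the world's. A short side plate to its -y (the robot's right), reaching 126 mm from the axis, carries the lock lever.
- wheel_axis (a point): point on the vertical axis of the hand wheel, 70 mm above the table. The wheel lies flat: a rim of 120 mm diameter at its bar's middle (bar 12 mm thick, top of rim 71 mm above the table), three spokes, hub top 79 mm above the table; nothing is higher inside the rim but the handle.
- handle_mid (a point): middle of the wheel's handle: an upright black grip, round, that revolves freely about its own upright pin, 18 mm diameter, 44 mm tall, standing on the rim 60 mm from the wheel axis, from 70 to 114 mm above the table; this point is 92 mm above the table. At the start it stands on the robot's side of the axis, up to 1.2 rad (plus fixture yaw) to either side.
- handwheel (a joint): turn of the hand wheel in rad, growing clockwise seen from above; starts anywhere from -1.2 to 1.2; one turn is 6.283 more than the start. It has stops at -1.8 and 8.2, stays where it is left, and takes about 3.5 N at the handle. The bearing of the handle about the axis, in the fixture's frame, is pi minus this value.
- wheel_lift (a joint): how far the wheel has been pulled up against its spring, m; 0 normally, up to 0.015. Must stay down.
- tailstock (a joint): travel of the tailstock along the fixture's +x, m; geared to the wheel, 12 mm a turn.
- lock_lever (a joint): lock lever, turning about a vertical pivot: 0 open (arm leans towards the robot), 1.1 locked at the stop (arm leans away from the robot); grows counter-clockwise seen from above; starts between 0 and 0.12, stays where it is left, takes about 2 N at the knob.
- lever_pivot (a point): pivot of the lock lever, 49 mm above the table; in the fixture's frame 45 mm to +x and 98 mm to -y of the wheel axis. The lever's pivot nut reaches 59 mm above the table.
- lever_knob (a point): middle of the lever's upright black knob, 14 mm diameter, 30 mm tall, from 50 to 80 mm above the table, 50 mm from the pivot; this point is 65 mm above the table. In the fixture's frame the arm points along -y turned 0.55 rad towards -x when open, and 0.55 rad towards +x when locked. Under the knob the lever arm is 9 mm thick, its lower side 44 mm above the table.
- jar: loose small jar with a ribbed cap, 30 mm diameter, 42 mm tall, about 30 g, left of the fixture; origin under its centre. Bystander.
- dish: loose shallow dish, 45 mm diameter, 10 mm tall, on the table to the left of the bed; origin under its centre. Bystander.
- gear: loose toothed gear, 50 mm diameter, 16 mm tall, on the table to the front right of the fixture; origin under its centre. Bystander.

How it is judged:
By the outcome, as a careful person would: the job done as asked, in the order asked, and still so for the second after the job is handed in, with the robot touching nothing.
It also fails if it takes over 72 s, if anything falls off the work surface, if the arm or the gripper's body presses on something with over 40 N, if the wrist force passes 120 N, or if a joint passes its speed limit or range.

## Working session

There is one attempt and no reset: what is moved stays moved. The work goes in short steps, Python scripts to look and compute and a shell command to move; the robot and the scene stay as the last step left them, time stands still between calls to the robot, and variables do not carry over. Pictures are saved under pics/ and viewed, and the job is handed in when it is done.

```bash
ls; mkdir -p pics
python3 - <<'E'
from workcell import state, vision, job, env
import cv2,json
s=state(); print(s); print(env.grasp_offset)
for n in("scene","top"):
    im=vision.grab_frame(n); cv2.imwrite(f"pics/{n}0.png",im[:,:,::-1]); m=vision.camera_model(n); print(n,m)
E
```

```text
pics
{'time_s': 0.0, 'qpos': array([-7.12775821e+01,  1.83516952e+01,  8.97068467e+01, -2.46373344e-03,
        7.20435705e+01, -1.14670926e+00]), 'qvel': array([ 0.08694249,  0.04311517, -0.0281361 , -0.10017744,  0.18642316,
       -0.00103195]), 'effort': array([ 2.09067301e-03, -4.12461019e+01, -2.31976408e+01,  7.29205948e-02,
        4.57879307e-02, -1.50719607e-04]), 'ee_pos': array([ 195.24385511, -540.29621002,  213.11675494]), 'ee_rot': array([-90.00029838,   0.10213888, -70.13011147]), 'force': array([-0.7454564 , -0.08317265,  0.02481326]), 'torque': array([-0.03042015,  0.01263798,  0.02953599]), 'gripper_width': 91.41946402877109}
18.8
scene {'fov_y': 44.73103313636991, 'cx': 311.5286795808894, 'cy': 251.42547267231197, 'extrinsics': array([[ 8.47532839e-01, -5.30503343e-01, -1.59464797e-02,
        -5.22814510e+02],
       [ 3.82878749e-01,  5.90328323e-01,  7.10574651e-01,
        -2.38888958e+02],
       [-3.67548569e-01, -6.08340920e-01,  7.03441095e-01,
        -7.43610325e+02],
       [ 0.00000000e+00,  0.00000000e+00,  0.00000000e+00,
         1.00000000e+00]])}
top {'fov_y': 51.38470770836157, 'cx': 322.73711508851864, 'cy': 235.9731947120772, 'extrinsics': array([[-2.13113398e-02, -9.99767786e-01,  3.19392490e-03,
        -5.62112743e+01],
       [ 9.75620757e-01, -2.00984489e-02,  2.18541052e-01,
        -5.83917720e+02],
       [-2.18426111e-01,  7.77346207e-03,  9.75822529e-01,
        -8.37711875e+02],
       [ 0.00000000e+00,  0.00000000e+00,  0.00000000e+00,
         1.00000000e+00]])}
```

View pics/scene0.png

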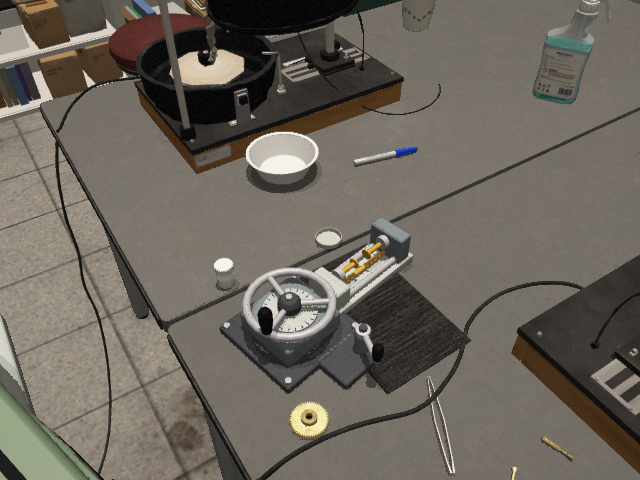

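View pics/top0.png

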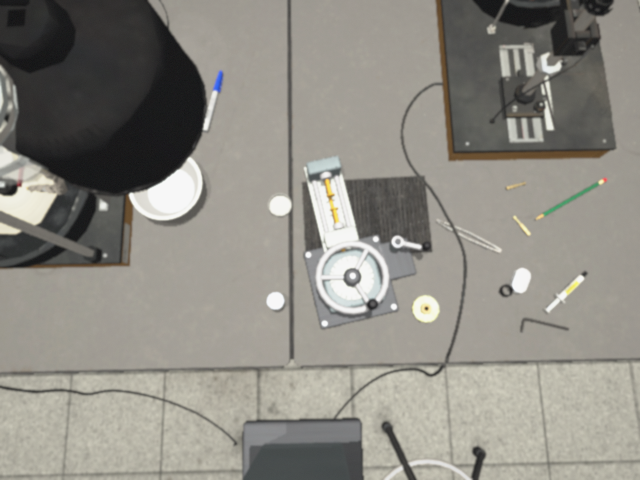

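Both views show the fixture. In the scene view the wheel is at about (290,305), the handle at (265,320) and the lever knob at (377,352). In the top view the wheel is at about (352,278), the handle at (373,304) and the knob at (427,246). Next I'll zoom in to measure them.

```bash
cat > h.py <<'E'
import numpy as np, cv2
from workcell import state, vision, env
def cam(n):
    m=vision.camera_model(n); f=240/np.tan(np.radians(m["fov_y"]/2)); E=np.array(m["extrinsics"]); return f,m["cx"],m["cy"],E
def ray(n,u,v):
    f,cx,cy,E=cam(n); d=np.array([(u-cx)/f,-(v-cy)/f,-1.]); R=E[:3,:3]; return -R.T@E[:3,3], R.T@d
def onz(n,u,v,z):
    o,d=ray(n,u,v); return o+d*(z-o[2])/d[2]
def proj(n,P):
    f,cx,cy,E=cam(n); p=E[:3,:3]@np.asarray(P,float)+E[:3,3]; return np.array([cx+f*p[0]/-p[2], cy-f*p[1]/-p[2]])
def tri(a,b):
    o1,d1=ray("scene",*a); o2,d2=ray("top",*b)
    t=np.linalg.lstsq(np.c_[d1,-d2],o2-o1,rcond=None)[0]
    p,q=o1+d1*t[0],o2+d2*t[1]; return (p+q)/2, np.linalg.norm(p-q)
E
python3 - <<'E'
import cv2
a=cv2.imread("pics/scene0.png")[210:450,210:420]; b=cv2.imread("pics/top0.png")[140:340,260:450]
cv2.imwrite("pics/sz.png",cv2.resize(a,None,fx=2.5,fy=2.5,interpolation=2)); cv2.imwrite("pics/tz.png",cv2.resize(b,None,fx=3,fy=3,interpolation=2))
E
```

```text
(no output)
```

View pics/sz.png

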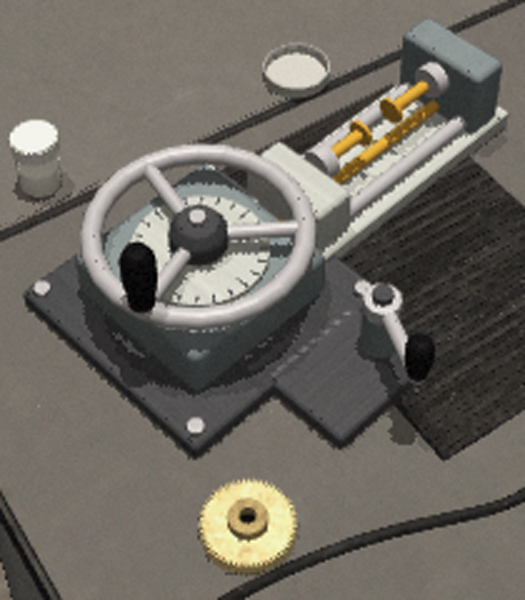

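View pics/tz.png

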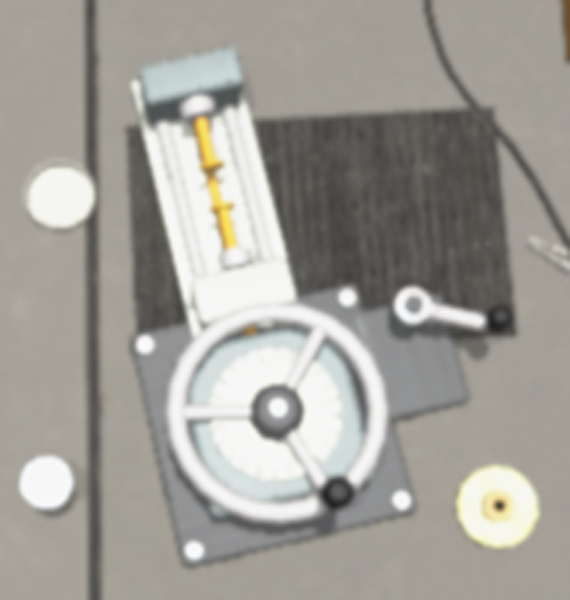

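Run:
```python
from h import *
np.set_printoptions(precision=1,suppress=True)
S=cv2.imread("pics/scene0.png");T=cv2.imread("pics/top0.png")
def comps(im,box,thr):
    x0,y0,x1,y1=box; g=im[y0:y1,x0:x1].max(2); m=(g<thr).astype('uint8')
    n,l,st,c=cv2.connectedComponentsWithStats(m)
    for i in range(1,n):
        if st[i,4]>25: print(st[i,:5]+[x0,y0,0,0,0], c[i]+[x0,y0])
print("S handle");comps(S,(250,295,285,340),35)
print("S knob");comps(S,(365,335,390,370),35)
print("T handle");comps(T,(362,292,384,312),60)
print("T knob");comps(T,(418,236,436,254),60)
def z2(z,s,o): return (np.array(z)+.5)/s-.5+np.array(o)
hs=z2((197,215),2.5,(210,210)); ht=z2((279,408),3,(260,140)); print("hub top",tri(hs,ht))
ps=z2((383,294),2.5,(210,210)); pt=z2((412,305),3,(260,140)); print("pivot",tri(ps,pt))
print("wheel ctr", tri(z2((198,236),2.5,(210,210)),z2((278,413),3,(260,140))))
# rim ellipse from outer bright contour
for n,a in (("jar",[(36,135),(47,483)]),("dish",[(296,72),(61,195)]),("gear",[(249,515),(498,506)])):
    print(n,tri(z2(a[0],2.5,(210,210)),z2(a[1],3,(260,140))))
# plate bolts (z?)
for a in ([(42,288),(145,345)],[(196,426),(194,550)]):
    print("bolt",tri(z2(a[0],2.5,(210,210)),z2(a[1],3,(260,140))))
for c in((348,297),(402,500),(145,345),(194,550)): print(onz("top",*z2(c,3,(260,140)),12))
```

```text
S handle
[258 307  15  28 322] [265.2 320.2]
S knob
[372 343  12  20 185] [377.3 352.1]
T handle
T knob
[423 243   7   8  31] [425.4 247.4]
hub top (array([ 507. , -119.1,   76.4]), np.float64(1.2271583973027194))
pivot (array([ 572.5, -204.2,   52.3]), np.float64(0.1174030385742159))
wheel ctr (array([ 506.5, -119.6,   59.3]), np.float64(1.1362089128394741))
jar (array([470.4,  19.5,  39.8]), np.float64(0.3922541954269184))
dish (array([660.6,  14.2,   0. ]), np.float64(2.690550961702247))
gear (array([ 452.7, -257.4,   10.5]), np.float64(0.24170167212235738))
bolt (array([502.1, -34.3, -27.8]), np.float64(125.8969887478099))
bolt (array([ 472.2,  -83.6, -162.5]), np.float64(73.57476477068299))
[ 587.  -170.1   12. ]
[ 457.7 -197.8   12. ]
[558.6 -40.1  12. ]
[429.8 -68.3  12. ]
```

```bash
cat >> h.py <<'E'
AX=np.array([507.5,-119.0]); YAW=np.radians(12.25)
def z2(z,s,o): return (np.array(z)+.5)/s-.5+np.array(o)
E
python3 - <<'E'
from h import *
np.set_printoptions(precision=1,suppress=True)
T=cv2.imread("pics/top0.png").max(2).astype(float); 
def dark(box,bg=90):
    x0,y0,x1,y1=box; w=np.clip(bg-T[y0:y1,x0:x1],0,None); yy,xx=np.mgrid[y0:y1,x0:x1]; return (w*xx).sum()/w.sum(),(w*yy).sum()/w.sum()
for nm,s,bx in (("handle",(265.2,320.2),(365,296,382,312)),("knob",(377.3,352.1),(419,239,434,253))):
    print(nm, dark(bx),[tri(s,c) for c in (dark(bx), z2((340,491),3,(260,140)) if nm=="handle" else z2((499,319),3,(260,140)))])
for z,sz in((113,(338,490)),):
    p=onz("top",*z2(sz,3,(260,140)),108);print("handle top ray",p)
p=onz("scene",265.2,320.2,92);print("scene@92",p, np.hypot(*(p[:2]-AX)),np.degrees(np.arctan2(*(p[:2]-AX)[::-1])))
p=onz("scene",377.3,352.1,65);print("knob scene@65",p)
PV=np.array([572.5,-204.8]);print(np.hypot(*(p[:2]-PV)),np.degrees(np.arctan2(*(p[:2]-PV)[::-1])))
# hubs/rim ellipse, top at z=65
p=onz("top",*z2((278,413),3,(260,140)),65);print("rim c top",p); p=onz("scene",*z2((198,236),2.5,(210,210)),65);print("rim c scene",p)
# spokes bearings in top
for a in((188,412),(322,335)):
    p=onz("top",*z2(a,3,(260,140)),65);print("spoke",np.degrees(np.arctan2(*(p[:2]-AX)[::-1])))
E
```

```text
handle (np.float64(371.4245182012848), np.float64(305.09154175588867)) [(array([ 454.5, -148.7,   89.1]), np.float64(0.1183102051165014)), (array([ 455.5, -150.8,   91.5]), np.float64(3.6821850238714475))]
knob (np.float64(425.7591304347826), np.float64(246.28)) [(array([ 559.6, -253.7,   63.4]), np.float64(0.9036481976977455)), (array([ 559.7, -254. ,   63.8]), np.float64(1.520114818870161))]
handle top ray [ 456.5 -148.5  108. ]
scene@92 [ 453.6 -150.8   92. ] 62.62681337001265 -149.47601672427336
knob scene@65 [ 558.4 -254.5   65. ]
51.667702978409466 -105.89439307013028
rim c top [ 506.2 -119.4   65. ]
rim c scene [ 503.6 -123.8   65. ]
spoke 89.54380802539826
spoke -32.116368988531896
```

Handle at about (455, -149.5), bearing -150°, which the spokes confirm. The knob is at about (559, -254). My plan is to straddle the handle loosely with the fingers and carry it round with the jaw axis along the tangent. Wrist range means re-placing the fingers once on the way. First I approach.

```bash
cat >> h.py <<'E'
def rows(targets):
    """targets: list of (x,y,z,yaw,open_mm); prints suggested rows from the current pose"""
    s=state(); p=s["ee_pos"]; y0=s["ee_rot"][2]; c,sn=np.cos(np.radians(y0)),np.sin(np.radians(y0))
    for x,y,z,yaw,o in targets:
        d=np.array([x,y,z])-p; t=-(yaw-y0); t=(t+180)%360-180
        print([round(o/10,1),[round((d[0]*c+d[1]*sn)/10,2),round(-d[2]/10,2),round((-d[0]*sn+d[1]*c)/10,2)],round(t,1)])
def arc(b0,b1,n,z,o,adv=0,lead=0,mod=0,r=60):
    """TCP on circle; bearing b0->b1 (deg), adv mm tangentially ahead, yaw=tangent+lead+mod"""
    out=[]
    for b in np.linspace(b0,b1,n+1)[1:]:
        br=np.radians(b); tg=np.radians(b-90)
        q=AX+r*np.array([np.cos(br),np.sin(br)])+adv*np.array([np.cos(tg),np.sin(tg)])
        out.append((q[0],q[1],z,b-90+lead+mod,o))
    return out
def st():
    s=state(); print("t",round(s["time_s"],2),"p",s["ee_pos"].round(1),"yaw",s["ee_rot"].round(1),"F",s["force"].round(1),"T",s["torque"].round(2),"w",round(s["gripper_width"],1),"q",s["qpos"].round(0))
E
python3 - <<'E'
from h import *
rows([(455,-149.5,160,120,45)])
E
```

```text
[4.5, [np.float64(-27.93), np.float64(5.32), np.float64(37.71)], np.float64(169.9)]
```

```bash
python3 -m handwheel '[[9.1,[-1,0,1.5],-8],[9.1,[-2.5,0.2,3.5],-16],[9.1,[-4,0.4,5.5],-24],[9.1,[-5.5,0.6,7.5],-32],[9.1,[-7,0.8,9.5],-40],[9.1,[-8.5,1,11.5],-48],[9.1,[-10,1.2,13.5],-56],[9.1,[-11.5,1.4,15.5],-64],[9.1,[-13,1.6,17.5],-72],[9.1,[-14,1.8,19],-80]]'
python3 - <<'E'
from h import *
st(); rows([(455,-149.5,160,120,45)])
E
```

```text
time_s: 1.1
ee_pos: [326.7, -342.5, 195.0]
ee_rot: [-89.8, 0.0, 10.2]
force: [0.2, -0.3, 0.4]
gripper_width: 91.0
t 1.1 p [ 326.7 -342.5  195. ] yaw [-89.8   0.   10.2] F [ 0.2 -0.3  0.4] T [-0.06 -0.09  0.05] w 91.0 q [-48.  10. 104.   0.  66. -58.]
[4.5, [np.float64(16.06), np.float64(3.5), np.float64(16.71)], np.float64(-109.8)]
```

```bash
python3 -m handwheel '[[6,[1.6,0.3,1.7],-8],[6,[3.2,0.6,3.4],-16],[6,[4.8,0.9,5.1],-24],[5,[6.4,1.2,6.8],-32],[5,[8,1.5,8.5],-40],[5,[9.6,1.8,10.2],-48],[5,[11.2,2.1,11.9],-56],[5,[12.8,2.4,13.6],-64],[5,[14.5,2.7,15],-72],[4.5,[16,2.7,16.7],-80]]'
python3 - <<'E'
from h import *
st(); rows([(455,-149.5,160,120,45),(455,-149.5,83,120,45)])
E
```

```text
time_s: 2.1
ee_pos: [454.6, -148.8, 167.7]
ee_rot: [-89.9, -0.2, 90.6]
force: [-0.1, 0.1, 0.0]
gripper_width: 45.8
t 2.1 p [ 454.6 -148.8  167.7] yaw [-89.9  -0.2  90.6] F [-0.1  0.1  0. ] T [ 0.09 -0.1   0.01] w 45.8 q [ -20.   12.  106.    0.   62. -110.]
[4.5, [np.float64(-0.07), np.float64(0.77), np.float64(-0.04)], np.float64(-29.4)]
[4.5, [np.float64(-0.07), np.float64(8.47), np.float64(-0.04)], np.float64(-29.4)]
```

```bash
python3 -m handwheel '[[4.5,[0,0.5,0],-8],[4.5,[0,1,0],-16],[4.5,[0,1.5,0],-24],[4.5,[0,2,0],-29],[4.5,[0,3,0],-29],[4.5,[0,4,0],-29],[4.5,[0,4,0],-29]]'
python3 - <<'E'
from h import *
st(); rows([(455,-149.5,83,120,45)])
for n in("scene","top"):
    im=vision.grab_frame(n)[:,:,::-1]; cv2.imwrite(f"pics/{n}1.png",im)
    b=im[210:450,210:420] if n=="scene" else im[180:360,280:460]
    cv2.imwrite(f"pics/{n}1z.png",cv2.resize(b,None,fx=2.5 if n=="scene" else 3,fy=2.5 if n=="scene" else 3,interpolation=2))
E
```

```text
time_s: 2.8
ee_pos: [453.2, -148.3, 125.9]
ee_rot: [-89.8, -0.4, 119.5]
force: [0.2, 0.7, 0.6]
gripper_width: 45.0
t 2.8 p [ 453.2 -148.3  125.9] yaw [-89.8  -0.4 119.5] F [0.2 0.7 0.6] T [ 0.13 -0.14 -0.  ] w 45.0 q [ -20.   14.  109.    0.   57. -139.]
[4.5, [np.float64(-0.19), np.float64(4.29), np.float64(-0.1)], np.float64(-0.5)]
```

View pics/scene1z.png

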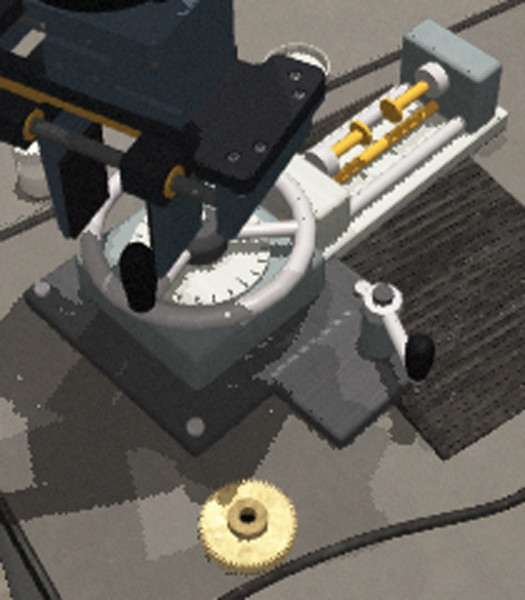

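Run:
```python
from h import *
print(ray("scene",320,240)[0])
s=state();p=s["ee_pos"];y=np.radians(s["ee_rot"][2]);x=np.array([np.cos(y),np.sin(y),0]);
for q in(p,p+x*22.5,p-x*22.5,p+x*36,p-x*36,[455,-149.5,114],[455,-149.5,92]): print(((proj("scene",q)-210+.5)*2.5).round(0), ((proj("top",q)-[280,180]+.5)*3).round(0))
```

```text
[ 261.25506057 -588.70051669  684.49744837]
[133. 229.] [283. 371.]
[ 96. 213.] [247. 393.]
[172. 245.] [318. 350.]
[ 73. 204.] [226. 406.]
[196. 255.] [338. 338.]
[137. 247.] [282. 372.]
[140. 274.] [278. 376.]
```

View pics/top1z.png

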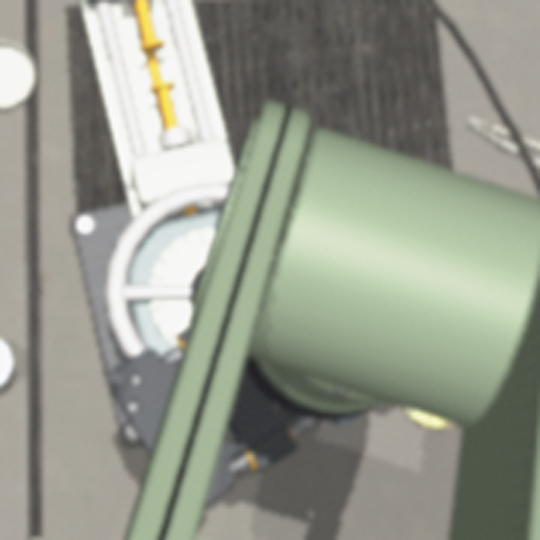

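The fingertips sit either side of the handle in the scene view, with the handle top at zoomed (137,245) midway between fingers at about (85,225) and (185,260). The top view is blocked by the arm. Descend and narrow the cage.

```bash
python3 -m handwheel '[[4.5,[-0.2,1,-0.1],0],[4.5,[-0.2,2,-0.1],0],[4.5,[-0.2,3,-0.1],0],[4.5,[-0.2,4.1,-0.1],0],[4,[-0.2,4.1,-0.1],0],[3.5,[-0.2,4.1,-0.1],0],[3,[-0.2,4.1,-0.1],0],[2.6,[-0.2,4.1,-0.1],0],[2.6,[-0.2,4.1,-0.1],0]]' 10
python3 - <<'E'
from h import *
st(); rows(arc(-150,-185,10,83,24))
im=vision.grab_frame("scene")[210:450,210:420,::-1]; cv2.imwrite("pics/s2z.png",cv2.resize(im,None,fx=2.5,fy=2.5,interpolation=2))
E
```

```text
time_s: 3.8
ee_pos: [456.3, -149.9, 86.7]
ee_rot: [-90.0, -0.2, 119.5]
force: [-0.5, -0.4, 0.6]
gripper_width: 26.0
t 3.8 p [ 456.3 -149.9   86.7] yaw [-90.   -0.2 119.5] F [-0.5 -0.4  0.6] T [ 0.13 -0.14 -0.02] w 26.0 q [ -20.   17.  112.    0.   51. -139.]
[2.4, [np.float64(0.48), np.float64(0.37), np.float64(0.02)], np.float64(3.0)]
[2.4, [np.float64(0.85), np.float64(0.37), np.float64(-0.02)], np.float64(6.5)]
[2.4, [np.float64(1.21), np.float64(0.37), np.float64(-0.07)], np.float64(10.0)]
[2.4, [np.float64(1.57), np.float64(0.37), np.float64(-0.14)], np.float64(13.5)]
[2.4, [np.float64(1.92), np.float64(0.37), np.float64(-0.24)], np.float64(17.0)]
[2.4, [np.float64(2.27), np.float64(0.37), np.float64(-0.36)], np.float64(20.5)]
[2.4, [np.float64(2.61), np.float64(0.37), np.float64(-0.5)], np.float64(24.0)]
[2.4, [np.float64(2.94), np.float64(0.37), np.float64(-0.66)], np.float64(27.5)]
[2.4, [np.float64(3.26), np.float64(0.37), np.float64(-0.83)], np.float64(31.0)]
[2.4, [np.float64(3.57), np.float64(0.37), np.float64(-1.03)], np.float64(34.5)]
```

View pics/s2z.png

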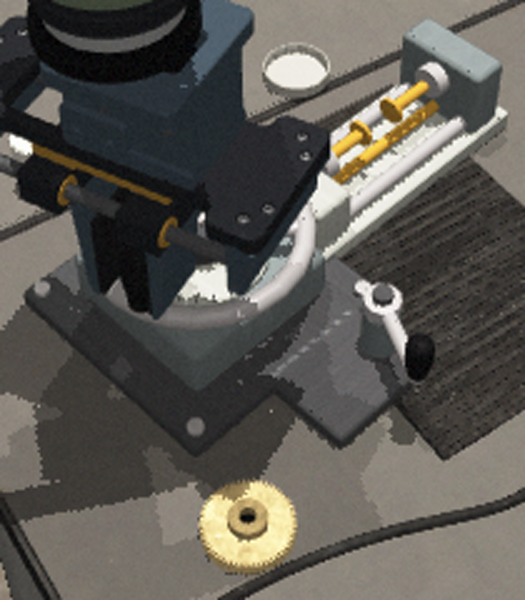

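The handle is now visible between the two fingers, at about zoomed (133,275). Start the turn slowly to check the push and the forces.

```bash
python3 -m handwheel '[[2.6,[0.3,0.2,0],3],[2.6,[0.6,0.2,0],6.5],[2.6,[1,0.2,0],10],[2.6,[1.4,0.2,-0.1],13.5],[2.6,[1.8,0.2,-0.2],17],[2.6,[2.2,0.2,-0.3],20.5],[2.6,[2.6,0.2,-0.5],24],[2.6,[2.9,0.2,-0.7],27.5],[2.6,[3.3,0.2,-0.8],31],[2.6,[3.6,0.2,-1],34.5]]'
python3 - <<'E'
from h import *
st(); print(state()["ee_pos"][:2]-AX); rows(arc(-185,-235,10,84,26))
E
```

```text
time_s: 4.85
ee_pos: [447.3, -114.4, 84.9]
ee_rot: [-89.9, -0.0, 84.9]
force: [-0.2, -3.9, -1.3]
gripper_width: 26.1
t 4.85 p [ 447.3 -114.4   84.9] yaw [-89.9  -0.   84.9] F [-0.2 -3.9 -1.3] T [-0.59 -0.09  0.06] w 26.1 q [ -16.   16.  115.    0.   50. -101.]
[-60.19476033   4.64821662]
[2.6, [np.float64(0.58), np.float64(0.09), np.float64(-0.06)], np.float64(4.9)]
[2.6, [np.float64(1.1), np.float64(0.09), np.float64(-0.13)], np.float64(9.9)]
[2.6, [np.float64(1.61), np.float64(0.09), np.float64(-0.24)], np.float64(14.9)]
[2.6, [np.float64(2.11), np.float64(0.09), np.float64(-0.4)], np.float64(19.9)]
[2.6, [np.float64(2.6), np.float64(0.09), np.float64(-0.6)], np.float64(24.9)]
[2.6, [np.float64(3.06), np.float64(0.09), np.float64(-0.84)], np.float64(29.9)]
[2.6, [np.float64(3.5), np.float64(0.09), np.float64(-1.12)], np.float64(34.9)]
[2.6, [np.float64(3.92), np.float64(0.09), np.float64(-1.44)], np.float64(39.9)]
[2.6, [np.float64(4.31), np.float64(0.09), np.float64(-1.79)], np.float64(44.9)]
[2.6, [np.float64(4.66), np.float64(0.09), np.float64(-2.17)], np.float64(49.9)]
```

3.9 N tangential, as expected. Continuing.

```bash
python3 -m handwheel '[[2.6,[0.5,0.1,0],5],[2.6,[1.1,0.1,-0.1],10],[2.6,[1.6,0.1,-0.2],15],[2.6,[2.1,0.1,-0.4],20],[2.6,[2.6,0.1,-0.6],25],[2.6,[3.1,0.1,-0.8],30],[2.6,[3.5,0.1,-1.1],35],[2.6,[3.9,0.1,-1.4],40],[2.6,[4.3,0.1,-1.8],45],[2.6,[4.7,0.1,-2.2],50]]'
python3 - <<'E'
from h import *
st(); d=state()["ee_pos"][:2]-AX; print(np.hypot(*d),np.degrees(np.arctan2(d[1],d[0]))-360); rows(arc(-235,-285,10,84,26)[::3]+arc(-235,-285,10,84,26)[-1:])
E
```

```text
time_s: 5.85
ee_pos: [472.4, -69.9, 84.1]
ee_rot: [-89.9, 0.2, 34.8]
force: [-2.5, -1.7, 2.0]
gripper_width: 25.6
t 5.85 p [472.4 -69.9  84.1] yaw [-89.9   0.2  34.8] F [-2.5 -1.7  2. ] T [-0.45  0.41  0.05] w 25.6 q [-10.  17. 113.  -0.  50. -44.]
60.34063868531066 -234.46183182348463
[2.6, [np.float64(0.58), np.float64(0.01), np.float64(-0.05)], np.float64(4.8)]
[2.6, [np.float64(2.11), np.float64(0.01), np.float64(-0.39)], np.float64(19.8)]
[2.6, [np.float64(3.5), np.float64(0.01), np.float64(-1.1)], np.float64(34.8)]
[2.6, [np.float64(4.66), np.float64(0.01), np.float64(-2.16)], np.float64(49.8)]
[2.6, [np.float64(4.66), np.float64(0.01), np.float64(-2.16)], np.float64(49.8)]
```

```bash
python3 -m handwheel '[[2.6,[0.6,0,0],5],[2.6,[1.1,0,-0.1],10],[2.6,[1.6,0,-0.2],15],[2.6,[2.1,0,-0.4],20],[2.6,[2.6,0,-0.6],25],[2.6,[3.1,0,-0.8],30],[2.6,[3.5,0,-1.1],35],[2.6,[3.9,0,-1.4],40],[2.6,[4.3,0,-1.8],45],[2.6,[4.7,0,-2.2],50]]'
python3 - <<'E'
from h import *
st(); d=state()["ee_pos"][:2]-AX; print(np.hypot(*d),np.degrees(np.arctan2(d[1],d[0]))-360); rows(arc(-285,-335,10,84,26)[::3]+arc(-285,-335,10,84,26)[-1:])
E
```

```text
time_s: 6.85
ee_pos: [522.0, -60.9, 83.9]
ee_rot: [-90.1, 0.4, -15.4]
force: [-3.3, 1.2, 1.7]
gripper_width: 26.4
t 6.85 p [522.  -60.9  83.9] yaw [-90.1   0.4 -15.4] F [-3.3  1.2  1.7] T [0.2  0.54 0.02] w 26.4 q [ -8.  21. 106.  -0.  53.   8.]
59.91268023843291 -283.9637281606275
[2.6, [np.float64(0.63), np.float64(-0.01), np.float64(-0.01)], np.float64(4.6)]
[2.6, [np.float64(2.16), np.float64(-0.01), np.float64(-0.34)], np.float64(19.6)]
[2.6, [np.float64(3.56), np.float64(-0.01), np.float64(-1.05)], np.float64(34.6)]
[2.6, [np.float64(4.72), np.float64(-0.01), np.float64(-2.1)], np.float64(49.6)]
[2.6, [np.float64(4.72), np.float64(-0.01), np.float64(-2.1)], np.float64(49.6)]
```

```bash
python3 -m handwheel '[[2.6,[0.6,0,0],5],[2.6,[1.1,0,-0.1],10],[2.6,[1.6,0,-0.2],15],[2.6,[2.1,0,-0.4],20],[2.6,[2.6,0,-0.6],25],[2.6,[3.1,0,-0.8],30],[2.6,[3.5,0,-1.1],35],[2.6,[4,0,-1.4],40],[2.6,[4.4,0,-1.7],45],[2.6,[4.7,0,-2.1],50]]'
python3 - <<'E'
from h import *
st(); d=state()["ee_pos"][:2]-AX; print(np.hypot(*d),np.degrees(np.arctan2(d[1],d[0]))-360); rows(arc(-335,-385,10,84,26)[::3]+arc(-335,-385,10,84,26)[-1:])
E
```

```text
time_s: 7.85
ee_pos: [561.2, -92.7, 83.8]
ee_rot: [-90.4, 0.3, -65.7]
force: [-1.7, 4.1, 2.8]
gripper_width: 26.0
t 7.85 p [561.2 -92.7  83.8] yaw [-90.4   0.3 -65.7] F [-1.7  4.1  2.8] T [ 0.63  0.25 -0.01] w 26.0 q [-11.  24. 101.   0.  56.  55.]
59.8577845073852 -333.8889215047729
[2.6, [np.float64(0.64), np.float64(-0.02), np.float64(0.0)], np.float64(4.3)]
[2.6, [np.float64(2.17), np.float64(-0.02), np.float64(-0.32)], np.float64(19.3)]
[2.6, [np.float64(3.57), np.float64(-0.02), np.float64(-1.03)], np.float64(34.3)]
[2.6, [np.float64(4.74), np.float64(-0.02), np.float64(-2.07)], np.float64(49.3)]
[2.6, [np.float64(4.74), np.float64(-0.02), np.float64(-2.07)], np.float64(49.3)]
```

```bash
python3 -m handwheel '[[2.6,[0.6,0,0],5],[2.6,[1.1,0,-0.1],10],[2.6,[1.6,0,-0.2],15],[2.6,[2.1,0,-0.4],20],[2.6,[2.6,0,-0.6],25],[2.6,[3.1,0,-0.8],30],[2.6,[3.5,0,-1.1],35],[2.6,[4,0,-1.4],40],[2.6,[4.4,0,-1.7],45],[2.6,[4.7,0,-2.1],50]]'
python3 - <<'E'
from h import *
st(); d=state()["ee_pos"][:2]-AX; print(np.hypot(*d),np.degrees(np.arctan2(d[1],d[0]))-360)
im=vision.grab_frame("scene")[210:450,210:420,::-1]; cv2.imwrite("pics/s3z.png",cv2.resize(im,None,fx=2.5,fy=2.5,interpolation=2))
E
```

```text
time_s: 8.85
ee_pos: [562.5, -143.4, 84.1]
ee_rot: [-90.4, 0.1, -115.9]
force: [2.0, 2.8, 0.9]
gripper_width: 25.7
t 8.85 p [ 562.5 -143.4   84.1] yaw [-9.040e+01  1.000e-01 -1.159e+02] F [2.  2.8 0.9] T [ 0.64 -0.37 -0.03] w 25.7 q [-16.  25.  99.   0.  56. 100.]
60.15287034158835 -383.90010072219434
```

View pics/s3z.png

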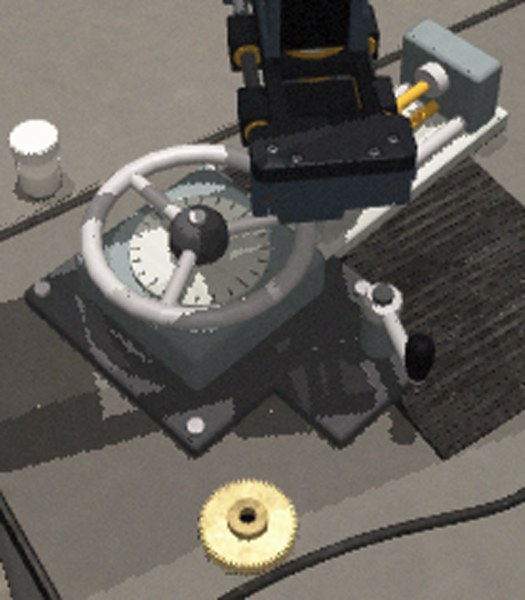

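The wheel has turned, and its handle spoke now points away to the right at about -20°. All bystanders are in place. The wrist is nearing its limit, so open wide, lift clear, turn back half a turn and straddle the handle again.

```bash
python3 -m handwheel '[[3.5,[-0.3,0,0],0],[4.5,[-0.4,0,0],0],[4.5,[-0.4,0,0],0],[4.5,[-0.4,-2,0],0],[4.5,[-0.4,-4,0],0],[4.5,[-0.4,-5,0],-8.5],[4.5,[-0.4,-5,0],-17],[4.5,[-0.4,-5,0],-25.5],[4.5,[-0.4,-5,0],-34],[4.5,[-0.4,-5,0],-42.5]]'
python3 -m handwheel '[[4.5,[0,0,0],-8.5],[4.5,[0,0,0],-17],[4.5,[0,0,0],-25.5],[4.5,[0,0,0],-34],[4.5,[0,0,0],-42.5],[4.5,[0,0,0],-51],[4.5,[0,0,0],-59.5],[4.5,[0,0,0],-68],[4.5,[0,0,0],-76.5],[4.5,[0,0,0],-85]]'
python3 - <<'E'
from h import *
st()
im=vision.grab_frame("scene")[210:450,210:420,::-1]; cv2.imwrite("pics/s4z.png",cv2.resize(im,None,fx=2.5,fy=2.5,interpolation=2))
im=vision.grab_frame("top")[180:360,280:460,::-1]; cv2.imwrite("pics/t4z.png",cv2.resize(im,None,fx=3,fy=3,interpolation=2))
E
```

```text
time_s: 9.9
ee_pos: [563.9, -140.6, 134.0]
ee_rot: [-90.4, 0.3, -73.2]
force: [0.3, -0.7, 0.0]
gripper_width: 44.9
time_s: 10.9
ee_pos: [563.8, -140.6, 133.9]
ee_rot: [-89.7, 0.4, 12.3]
force: [0.2, 1.1, 0.4]
gripper_width: 44.9
t 10.9 p [ 563.8 -140.6  133.9] yaw [-89.7   0.4  12.3] F [0.2 1.1 0.4] T [ 0.   -0.14 -0.01] w 44.9 q [-15.  23.  95.   0.  63. -27.]
```

View pics/s4z.png

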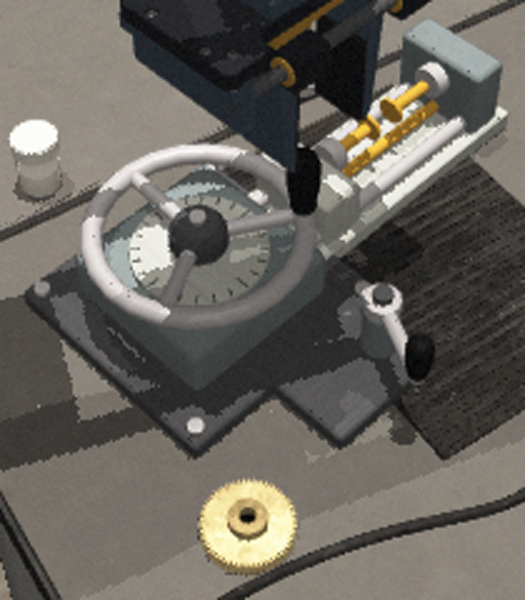

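View pics/t4z.png

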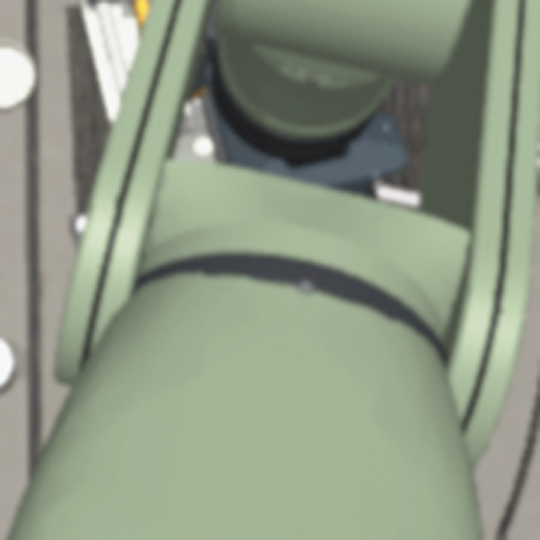

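The handle is clear, at zoomed (303,181) in the scene view, and the tips are above it. Compute where it stands.

Run:
```python
from h import *
im=cv2.imread("pics/s4z.png"); m=(im[140:222,280:330].max(2)<40).astype('uint8'); n,l,s,c=cv2.connectedComponentsWithStats(m); i=1+s[1:,4].argmax(); print(s[i],c[i]+[280,140])
u=z2(c[i]+[280,140],2.5,(210,210)); p=onz("scene",*u,92); d=p[:2]-AX; print(p,np.hypot(*d),np.degrees(np.arctan2(d[1],d[0])))
b=-380; rows(arc(b,b,1,134,45,mod=540)+arc(b,b,1,84,45,mod=540))
```

```text
[   7    0   33   75 1755] [303.81367521 180.58233618]
[ 561.95712278 -141.37634058   92.        ] 58.87511222588034 -22.337678503973038
[4.5, [np.float64(0.03), np.float64(-0.01), np.float64(0.1)], np.float64(-58.1)]
[4.5, [np.float64(0.03), np.float64(4.99), np.float64(0.1)], np.float64(-58.1)]
```

```bash
python3 -m handwheel '[[4.5,[0,0,0.1],-8.5],[4.5,[0,0,0.1],-17],[4.5,[0,0,0.1],-25.5],[4.5,[0,0,0.1],-34],[4.5,[0,0,0.1],-42.5],[4.5,[0,0,0.1],-51],[4.5,[0,0,0.1],-58],[4.5,[0,1,0.1],-58],[4.5,[0,2,0.1],-58],[4.5,[0,2,0.1],-58]]'
python3 -m handwheel '[[4.5,[0,1,0],0],[4.5,[0,2,0],0],[4.5,[0,3,0],0],[4,[0,3,0],0],[3.5,[0,3,0],0],[3,[0,3,0],0],[2.6,[0,3,0],0],[2.6,[0,3,0],0]]'
python3 - <<'E'
from h import *
st(); d=state()["ee_pos"][:2]-AX; print(np.hypot(*d),np.degrees(np.arctan2(d[1],d[0]))-360)
im=vision.grab_frame("scene")[210:450,210:420,::-1]; cv2.imwrite("pics/s5z.png",cv2.resize(im,None,fx=2.5,fy=2.5,interpolation=2))
rows(arc(-380,-430,10,84,26,mod=540)[::3])
E
```

```text
time_s: 12.0
ee_pos: [562.0, -139.1, 111.6]
ee_rot: [-89.3, 0.0, 69.7]
force: [-0.2, -0.2, -0.5]
gripper_width: 44.7
time_s: 12.8
ee_pos: [561.8, -139.1, 82.1]
ee_rot: [-89.3, 0.0, 69.7]
force: [0.2, 0.3, -0.4]
gripper_width: 26.1
t 12.8 p [ 561.8 -139.1   82.1] yaw [-89.3   0.   69.7] F [ 0.2  0.3 -0.4] T [ 0.07 -0.16  0.03] w 26.1 q [-15.  25.  99.   0.  56. -85.]
57.930458693801 -380.28391720588246
[2.6, [np.float64(-0.49), np.float64(-0.2), np.float64(-0.19)], np.float64(4.7)]
[2.6, [np.float64(-2.03), np.float64(-0.2), np.float64(0.14)], np.float64(19.7)]
[2.6, [np.float64(-3.42), np.float64(-0.2), np.float64(0.86)], np.float64(34.7)]
[2.6, [np.float64(-4.58), np.float64(-0.2), np.float64(1.91)], np.float64(49.7)]
```

View pics/s5z.png

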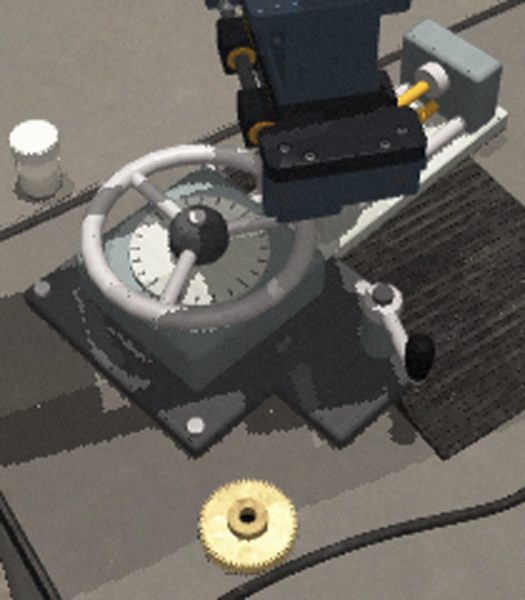

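The handle is straddled again and the wheel hasn't moved. Continue in the tool's -x.

```bash
python3 -m handwheel '[[2.6,[-0.5,0,-0.2],5],[2.6,[-1,0,-0.1],10],[2.6,[-1.5,-0.1,0],15],[2.6,[-2,-0.2,0.1],20],[2.6,[-2.5,-0.2,0.3],25],[2.6,[-3,-0.2,0.6],30],[2.6,[-3.4,-0.2,0.8],35],[2.6,[-3.8,-0.2,1.2],40],[2.6,[-4.2,-0.2,1.5],45],[2.6,[-4.6,-0.2,1.9],50]]'
python3 - <<'E'
from h import *
st(); d=state()["ee_pos"][:2]-AX; print(np.hypot(*d),np.degrees(np.arctan2(d[1],d[0]))-360)
rows(arc(-430,-480,10,84,26,mod=540)[::3])
E
```

```text
time_s: 13.85
ee_pos: [529.4, -175.4, 84.4]
ee_rot: [-89.6, 0.4, 19.5]
force: [3.6, 1.4, -3.0]
gripper_width: 26.0
t 13.85 p [ 529.4 -175.4   84.4] yaw [-89.6   0.4  19.5] F [ 3.6  1.4 -3. ] T [ 0.22 -0.68 -0.08] w 26.0 q [-20.  24. 102.   0.  55. -39.]
60.52164537257358 -428.7751828061847
[2.6, [np.float64(-0.65), np.float64(0.04), np.float64(0.07)], np.float64(4.5)]
[2.6, [np.float64(-2.19), np.float64(0.04), np.float64(0.39)], np.float64(19.5)]
[2.6, [np.float64(-3.58), np.float64(0.04), np.float64(1.1)], np.float64(34.5)]
[2.6, [np.float64(-4.75), np.float64(0.04), np.float64(2.15)], np.float64(49.5)]
```

```bash
python3 -m handwheel '[[2.6,[-0.6,0.1,0.1],5],[2.6,[-1.2,0.1,0.2],10],[2.6,[-1.7,0.1,0.3],15],[2.6,[-2.2,0.1,0.4],20],[2.6,[-2.7,0.1,0.6],25],[2.6,[-3.2,0.1,0.9],30],[2.6,[-3.6,0.1,1.1],35],[2.6,[-4,0.1,1.4],40],[2.6,[-4.4,0.1,1.8],45],[2.6,[-4.7,0.1,2.2],50]]'
python3 - <<'E'
from h import *
st(); d=state()["ee_pos"][:2]-AX; print(np.hypot(*d),np.degrees(np.arctan2(d[1],d[0]))-360)
rows(arc(-480,-508,10,84,26,mod=540))
E
```

```text
time_s: 14.85
ee_pos: [479.3, -171.2, 84.4]
ee_rot: [-90.0, 0.3, -30.7]
force: [3.3, -2.4, -2.7]
gripper_width: 25.9
t 14.85 p [ 479.3 -171.2   84.4] yaw [-90.    0.3 -30.7] F [ 3.3 -2.4 -2.7] T [-0.4  -0.63  0.  ] w 25.9 q [-21.  20. 109.   0.  52.  10.]
59.346004140700806 -478.3253948640906
[2.6, [np.float64(-0.47), np.float64(0.04), np.float64(-0.07)], np.float64(2.1)]
[2.6, [np.float64(-0.76), np.float64(0.04), np.float64(-0.05)], np.float64(4.9)]
[2.6, [np.float64(-1.05), np.float64(0.04), np.float64(-0.02)], np.float64(7.7)]
[2.6, [np.float64(-1.34), np.float64(0.04), np.float64(0.03)], np.float64(10.5)]
[2.6, [np.float64(-1.63), np.float64(0.04), np.float64(0.09)], np.float64(13.3)]
[2.6, [np.float64(-1.91), np.float64(0.04), np.float64(0.16)], np.float64(16.1)]
[2.6, [np.float64(-2.19), np.float64(0.04), np.float64(0.25)], np.float64(18.9)]
[2.6, [np.float64(-2.46), np.float64(0.04), np.float64(0.35)], np.float64(21.7)]
[2.6, [np.float64(-2.73), np.float64(0.04), np.float64(0.47)], np.float64(24.5)]
[2.6, [np.float64(-3.0), np.float64(0.04), np.float64(0.6)], np.float64(27.3)]
```

```bash
python3 -m handwheel '[[2.6,[-0.4,0,0],2],[2.6,[-0.7,0,0],5],[2.6,[-1,0,0],8],[2.6,[-1.3,0,0],10.5],[2.6,[-1.6,0,0.1],13.5],[2.6,[-1.9,0,0.2],16],[2.6,[-2.2,0,0.3],19],[2.6,[-2.5,0,0.4],22],[2.6,[-2.7,0,0.5],24.5],[2.6,[-3,0,0.6],27.5]]'
python3 - <<'E'
from h import *
st(); d=state()["ee_pos"][:2]-AX; print(np.hypot(*d),np.degrees(np.arctan2(d[1],d[0]))-360)
im=vision.grab_frame("scene")[210:450,210:420,::-1]; cv2.imwrite("pics/s6z.png",cv2.resize(im,None,fx=2.5,fy=2.5,interpolation=2))
E
```

```text
time_s: 15.85
ee_pos: [458.0, -151.8, 84.9]
ee_rot: [-90.0, 0.0, -58.3]
force: [0.9, -3.2, -2.5]
gripper_width: 25.9
t 15.85 p [ 458.  -151.8   84.9] yaw [-90.    0.  -58.3] F [ 0.9 -3.2 -2.5] T [-0.48 -0.36  0.  ] w 25.9 q [-20.  17. 112.  -0.  51.  39.]
59.37200380445993 -506.51609648525147
```

View pics/s6z.png

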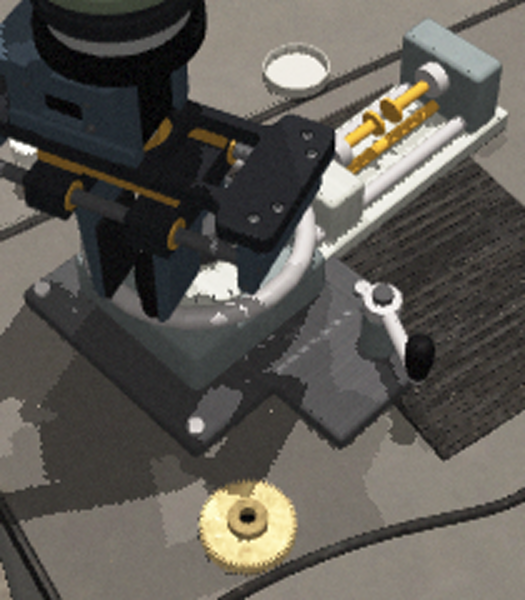

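Run:
```python
from h import *
rows(arc(-506.5,-514,4,84.5,26,mod=540))
```

```text
[2.6, [np.float64(-0.12), np.float64(0.03), np.float64(-0.04)], np.float64(-0.0)]
[2.6, [np.float64(-0.32), np.float64(0.03), np.float64(-0.03)], np.float64(1.9)]
[2.6, [np.float64(-0.51), np.float64(0.03), np.float64(-0.02)], np.float64(3.7)]
[2.6, [np.float64(-0.71), np.float64(0.03), np.float64(-0.01)], np.float64(5.6)]
```

```bash
python3 -m handwheel '[[2.6,[-0.2,0,0],1],[2.6,[-0.4,0,0],2],[2.6,[-0.5,0,0],3.5],[2.6,[-0.7,0,0],5.5],[2.6,[-0.7,0,0],5.5]]'
python3 - <<'E'
from h import *
st(); d=state()["ee_pos"][:2]-AX; print(np.hypot(*d),np.degrees(np.arctan2(d[1],d[0]))-360)
E
```

```text
time_s: 16.4
ee_pos: [453.7, -145.3, 84.9]
ee_rot: [-90.1, 0.1, -63.9]
force: [0.7, -2.3, -1.0]
gripper_width: 26.5
t 16.4 p [ 453.7 -145.3   84.9] yaw [-90.1   0.1 -63.9] F [ 0.7 -2.3 -1. ] T [-0.56 -0.25 -0.02] w 26.5 q [-19.  17. 113.  -0.  50.  45.]
59.85711268838476 -513.9534265376376
```

Back off to centre, open, lift, then swing left out of both views to compare with the starting images.

```bash
python3 -m handwheel '[[3.2,[0.3,0,0],0],[4.2,[0.4,0,0],0],[4.5,[0.4,0,0],0],[4.5,[0.4,-2,0],0],[4.5,[0.4,-4,0],0],[4.5,[0.4,-6,0],0],[4.5,[-2,-7,0.3],0],[4.5,[-6,-8,0.8],0],[4.5,[-10,-9,1.4],0],[4.5,[-14,-10,2],0]]'
python3 -m handwheel '[[4.5,[-4,0,0.5],0],[4.5,[-8,0,1],0],[4.5,[-11,0,1.5],0],[4.5,[-11,0,1.5],0]]'
python3 - <<'E'
from h import *
st()
for n in("scene","top"):
    im=vision.grab_frame(n)[:,:,::-1]; cv2.imwrite(f"pics/{n}7.png",im)
    b=im[210:450,210:420] if n=="scene" else im[140:340,260:450]
    k=2.5 if n=="scene" else 3
    cv2.imwrite(f"pics/{n}7z.png",cv2.resize(b,None,fx=k,fy=k,interpolation=2))
E
```

```text
time_s: 17.4
ee_pos: [409.1, -9.5, 185.4]
ee_rot: [-90.1, 0.1, -64.0]
force: [0.9, 0.7, -0.2]
gripper_width: 44.8
time_s: 17.8
ee_pos: [372.8, 98.4, 185.6]
ee_rot: [-90.1, 0.2, -63.7]
force: [-0.9, -0.1, -0.3]
gripper_width: 45.0
t 17.8 p [372.8  98.4 185.6] yaw [-90.1   0.2 -63.7] F [-0.9 -0.1 -0.3] T [ 0.02 -0.01  0.01] w 45.0 q [ 13.   2. 114.   0.  63.  77.]
```

View pics/scene7z.png

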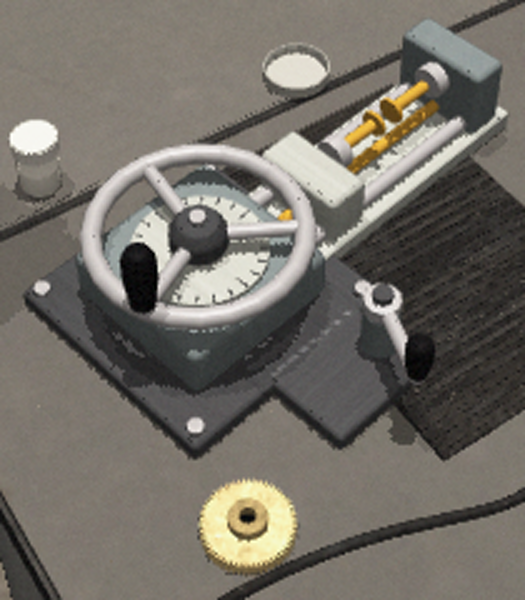

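View pics/top7z.png

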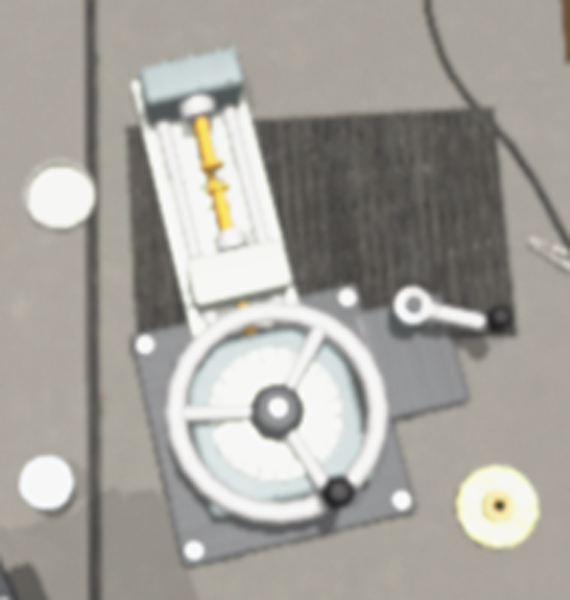

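Both views look identical to the start: handle at (138,277) in the scene zoom and (340,490) in the top zoom, with the tailstock moved forward. Now I'll put a number on it and plan the lever push.

Run:
```python
from h import *
for n in(0,7):
    S=cv2.imread(f"pics/scene{n}.png"); m=(S[295:340,250:285].max(2)<35).astype('uint8'); k,l,s,c=cv2.connectedComponentsWithStats(m); i=1+s[1:,4].argmax(); u=c[i]+[250,295]
    p=onz("scene",*u,92); d=p[:2]-AX
    T=cv2.imread(f"pics/top{n}.png").max(2).astype(float); w=np.clip(90-T[296:312,365:382],0,None); yy,xx=np.mgrid[296:312,365:382]
    v=((w*xx).sum()/w.sum(),(w*yy).sum()/w.sum()); q=onz("top",*v,105)[:2]-AX
    print(n,u,np.degrees(np.arctan2(d[1],d[0])),v,np.degrees(np.arctan2(q[1],q[0])))
# lever: fixture-frame start & end
R=np.array([[np.cos(YAW),-np.sin(YAW)],[np.sin(YAW),np.cos(YAW)]])
for a in(-0.55,0.55):
    P=AX+R@np.array([45+50*np.sin(a),-98-50*np.cos(a)]);print(P)
```

```text
0 [265.21118012 320.15838509] -149.496157786477 (np.float64(371.4245182012848), np.float64(305.09154175588867)) -152.5838166644163
7 [265.57097792 320.44794953] -148.8945779224462 (np.float64(371.5803357314149), np.float64(305.1480815347722)) -152.41331738874723
[ 555.77383414 -252.42145526]
[ 606.85245604 -241.33119931]
```

The handle came back to within 0.2–0.6° of its start, with both views agreeing. Now the lever: close the fingers and approach from the robot's side of the knob.

```bash
cat >> h.py <<'E'
RF=np.array([[np.cos(YAW),-np.sin(YAW)],[np.sin(YAW),np.cos(YAW)]])
def fx(a,b,z,o=0,yaw=12.25):
    p=AX+RF@np.array([a,b]); return (p[0],p[1],z,yaw,o)
def infx(): return RF.T@(state()["ee_pos"][:2]-AX)
E
python3 - <<'E'
from h import *
rows([fx(-35,-144,160)])
E
```

```text
[0.0, [np.float64(38.33), np.float64(2.56), np.float64(-4.36)], np.float64(-76.1)]
```

```bash
python3 -m handwheel '[[3,[3.5,0,-0.4],-7.6],[2,[7.5,0,-0.8],-15],[1,[11.5,0,-1.3],-23],[0,[15.5,0,-1.7],-30],[0,[19.5,0,-2.2],-38],[0,[23.5,0,-2.6],-46],[0,[27.5,0.5,-3.1],-53],[0,[31.5,1,-3.5],-61],[0,[35,1.5,-4],-68.5],[0,[38.3,2,-4.4],-76]]'
python3 -m handwheel '[[0,[0,0,0],0]]'
python3 - <<'E'
from h import *
st(); print(infx()); rows([fx(-30,-144,90),fx(-30,-144,62)])
E
```

```text
time_s: 18.9
ee_pos: [502.7, -270.7, 164.4]
ee_rot: [-89.9, 0.2, 12.3]
force: [-0.6, -0.0, 0.6]
gripper_width: 0.4
time_s: 19.0
ee_pos: [502.6, -275.7, 163.0]
ee_rot: [-90.0, 0.2, 12.1]
force: [-0.4, 0.5, -0.2]
gripper_width: 0.4
t 19.0 p [ 502.6 -275.7  163. ] yaw [-90.    0.2  12.1] F [-0.4  0.5 -0.2] T [ 0.07 -0.1  -0.02] w 0.4 q [-30.  20.  94.  -0.  66. -42.]
[ -38.00997538 -152.12182136]
[0.0, [np.float64(0.8), np.float64(7.3), np.float64(0.81)], np.float64(-0.2)]
[0.0, [np.float64(0.8), np.float64(10.1), np.float64(0.81)], np.float64(-0.2)]
```

```bash
python3 -m handwheel '[[0,[0.4,2,0.4],0],[0,[0.8,4,0.8],0],[0,[0.8,6,0.8],0],[0,[0.8,8,0.8],0],[0,[0.8,9.5,0.8],0],[0,[0.8,10.1,0.8],0],[0,[0.8,10.1,0.8],0]]'
python3 - <<'E'
from h import *
st(); print(infx()); rows([fx(0,-144,61),fx(50,-144,61)])
im=vision.grab_frame("scene")[210:450,210:420,::-1]; cv2.imwrite("pics/s8z.png",cv2.resize(im,None,fx=2.5,fy=2.5,interpolation=2))
E
```

```text
time_s: 19.7
ee_pos: [507.4, -266.4, 61.3]
ee_rot: [-89.9, 0.3, 12.0]
force: [-0.3, 0.7, 1.1]
gripper_width: 0.6
t 19.7 p [ 507.4 -266.4   61.3] yaw [-89.9   0.3  12. ] F [-0.3  0.7  1.1] T [ 0.01 -0.15  0.06] w 0.6 q [-29.  26. 102.  -0.  53. -41.]
[ -31.38098395 -143.99564209]
[0.0, [np.float64(3.14), np.float64(0.03), np.float64(0.01)], np.float64(-0.3)]
[0.0, [np.float64(8.14), np.float64(0.03), np.float64(0.04)], np.float64(-0.3)]
```

View pics/s8z.png

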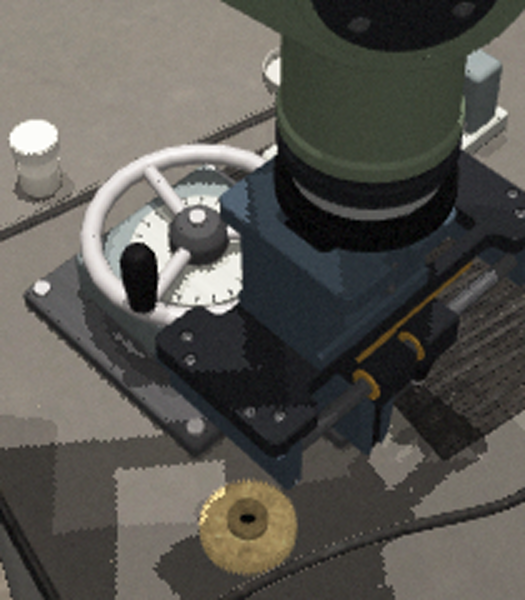

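Run:
```python
from h import *
s=state();p=s["ee_pos"];y=np.radians(s["ee_rot"][2]);x=np.array([np.cos(y),np.sin(y),0]);zz=np.array([-np.sin(y),np.cos(y),0]);U=np.array([0,0,1.])
for l,q in(("tcp",p),("back",p-x*13.5-zz*16),("front",p+x*13.5-zz*16),("front up",p+x*13.5-zz*16+60*U),("body -x-z",p-x*89-zz*38+79*U),("body +x-z",p+x*89-zz*38+79*U),("body -x+z",p-x*89+zz*38+79*U),("knob",np.array([559,-254,65]))): print(l,((proj("scene",q)-210+.5)*2.5).round(0))
```

```text
tcp [352. 422.]
back [357. 459.]
front [394. 425.]
front up [401. 354.]
body -x-z [278. 501.]
body +x-z [544. 265.]
body -x+z [157. 391.]
knob [420. 355.]
```

The closed fingers at (370,440) are behind the knob. The blue corner at (285,480) is the gripper's body, well above the fixture. Push the lever.

```bash
python3 -m handwheel '[[0,[1,0,0],0],[0,[2,0,0],0],[0,[2.6,0,0],0],[0,[3.2,0,0],0],[0,[3.7,0,0],0],[0,[4.2,0,0],0],[0,[4.7,0,0],0],[0,[5.2,0,0],0],[0,[5.7,0,0],0],[0,[6.2,0,0],0]]'
python3 - <<'E'
from h import *
st(); print(infx())
E
```

```text
time_s: 20.75
ee_pos: [569.1, -253.6, 61.9]
ee_rot: [-89.9, 0.2, 12.0]
force: [-2.6, -2.0, 0.5]
gripper_width: 0.3
t 20.75 p [ 569.1 -253.6   61.9] yaw [-89.9   0.2  12. ] F [-2.6 -2.   0.5] T [-0.38  0.25  0.  ] w 0.3 q [-25.  30.  95.  -0.  56. -37.]
[  31.67985223 -144.61343304]
```

```bash
python3 -m handwheel '[[0,[0.4,0,0],0],[0,[0.8,0,0],0],[0,[1.2,0,0],0],[0,[1.5,0,0],0],[0,[1.6,0,0],0]]'
python3 - <<'E'
from h import *
st(); print(infx())
E
python3 -m handwheel '[[0,[0.1,0,0],0],[0,[0.2,0,0],0]]'
```

```text
time_s: 21.25
ee_pos: [584.5, -249.4, 61.5]
ee_rot: [-89.9, 0.3, 12.0]
force: [-3.1, 2.1, 0.9]
gripper_width: 0.9
t 21.25 p [ 584.5 -249.4   61.5] yaw [-89.9   0.3  12. ] F [-3.1  2.1  0.9] T [0.21 0.45 0.03] w 0.9 q [-24.  31.  93.  -0.  57. -36.]
[  47.60923511 -143.81894646]
time_s: 21.45
ee_pos: [586.2, -248.7, 61.4]
ee_rot: [-89.8, 0.3, 12.0]
force: [-3.0, 1.6, 0.5]
gripper_width: 0.5
```

```bash
python3 -m handwheel '[[0,[0.1,0,0],0],[0,[0.2,0,0],0]]'; python3 -m handwheel '[[0,[0.1,0,0],0],[0,[0.2,0,0],0]]'
```

```text
time_s: 21.65
ee_pos: [587.9, -248.1, 61.2]
ee_rot: [-89.8, 0.4, 12.0]
force: [-3.9, 0.7, 1.3]
gripper_width: 0.5
time_s: 21.85
ee_pos: [589.6, -247.6, 61.1]
ee_rot: [-89.8, 0.4, 12.0]
force: [-3.7, 1.4, 0.0]
gripper_width: 0.8
```

```bash
python3 -m handwheel '[[0,[0.1,0,0],0],[0,[0.1,0,0],0]]'; python3 -c "
from h import *
st(); print(infx())"
```

```text
time_s: 22.05
ee_pos: [589.7, -247.4, 61.0]
ee_rot: [-89.7, 0.5, 12.0]
force: [-5.8, 0.7, 1.2]
gripper_width: 0.5
t 22.05 p [ 589.7 -247.4   61. ] yaw [-89.7   0.5  12. ] F [-5.8  0.7  1.2] T [ 0.11  0.88 -0.  ] w 0.5 q [-24.  31.  92.  -0.  57. -36.]
[  53.08652482 -142.95557952]
```

The force is rising and the tool has stalled. Give it one more gentle step to confirm the stop.

```bash
python3 -m handwheel '[[0,[0.2,0,0],0],[0,[0.3,0,0],0],[0,[0.3,0,0],0]]'; python3 -c "
from h import *
st(); print(infx())"
```

```text
time_s: 22.35
ee_pos: [589.9, -247.4, 61.0]
ee_rot: [-89.7, 0.8, 12.1]
force: [-10.0, 0.6, 5.2]
gripper_width: 0.4
t 22.35 p [ 589.9 -247.4   61. ] yaw [-89.7   0.8  12.1] F [-10.    0.6   5.2] T [-0.06  1.65  0.02] w 0.4 q [-24.  31.  92.  -0.  58. -36.]
[  53.30196376 -142.93912114]
```

It's hard against the stop: 10 N and no further motion. Retreat, lift and clear the view.

```bash
python3 -m handwheel '[[0,[-1,0,0],0],[0,[-2,0,0],0],[0,[-3,0,0],0],[0,[-3,-3,0],0],[0,[-3,-6,0],0],[0,[-3,-9,-1],0],[0,[-5,-11,-3],0],[0,[-8,-12,-6],0],[0,[-11,-12,-10],0],[0,[-15,-12,-14],0]]'; python3 -m handwheel '[[0,[-4,-1,-3],0],[0,[-8,-2,-6],0],[0,[-12,-2,-9],0],[0,[-16,-2,-12],0],[0,[-20,-2,-14],0],[0,[-20,-2,-14],0]]'
python3 - <<'E'
from h import *
st()
for n in("scene","top"):
    im=vision.grab_frame(n)[:,:,::-1]; cv2.imwrite(f"pics/{n}9.png",im)
    b=im[210:450,210:420] if n=="scene" else im[140:340,260:450]
    k=2.5 if n=="scene" else 3
    cv2.imwrite(f"pics/{n}9z.png",cv2.resize(b,None,fx=k,fy=k,interpolation=2))
E
```

```text
time_s: 23.35
ee_pos: [477.8, -412.4, 183.3]
ee_rot: [-89.9, 0.7, 12.1]
force: [1.4, -0.4, -0.1]
gripper_width: 0.7
time_s: 23.95
ee_pos: [306.7, -595.4, 205.3]
ee_rot: [-90.0, 0.8, 11.7]
force: [0.3, -0.0, 0.1]
gripper_width: 0.4
t 23.95 p [ 306.7 -595.4  205.3] yaw [-90.    0.8  11.7] F [ 0.3 -0.   0.1] T [-0.02 -0.17 -0.01] w 0.4 q [-63.  27.  77.  -1.  76. -75.]
```

View pics/scene9z.png

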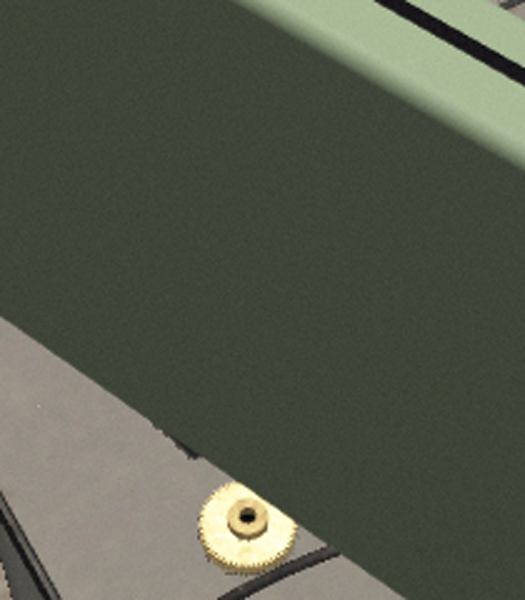

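View pics/top9z.png

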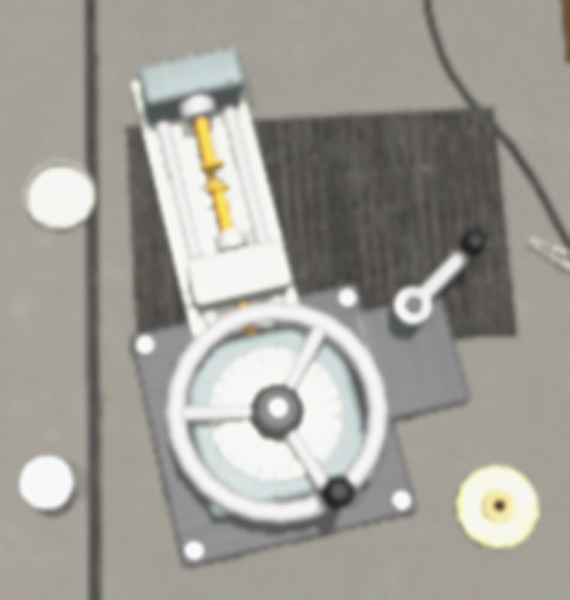

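The arm blocks the scene view. The top view shows the lever over with its knob at (473,240), the handle unchanged at (340,490) and the bystanders in place. Shift the arm to its start position to get the second view.

```bash
python3 -m handwheel '[[0,[-3,0,2],0],[0,[-6,0,4],0],[0,[-9,0,6],0],[0,[-10,0,8],0],[0,[-10,0,8],0],[0,[-10,0,8],0]]'
python3 - <<'E'
from h import *
st()
for n in("scene","top"): cv2.imwrite(f"pics/{n}10.png",vision.grab_frame(n)[:,:,::-1])
S=cv2.imread("pics/scene10.png"); cv2.imwrite("pics/s10z.png",cv2.resize(S[210:450,210:420],None,fx=2.5,fy=2.5,interpolation=2))
T=cv2.imread("pics/top10.png").max(2).astype(float)
def dk(x0,y0,x1,y1):
    w=np.clip(90-T[y0:y1,x0:x1],0,None); yy,xx=np.mgrid[y0:y1,x0:x1]; return (w*xx).sum()/w.sum(),(w*yy).sum()/w.sum()
v=dk(365,296,382,312); print("handle top px",v)
k=(z2((473,240),3,(260,140))); print("knob top@65",onz("top",*k,65))
g=S[295:340,250:285].max(2)
m=(g<35).astype('uint8'); n,l,s,c=cv2.connectedComponentsWithStats(m); 
if n>1: print("handle scene px",c[1+s[1:,4].argmax()]+[250,295])
print("expect knob scene px zoom",(proj("scene",[606.9,-241.3,65])-210+.5)*2.5)
E
```

```text
time_s: 24.65
ee_pos: [197.9, -534.1, 207.3]
ee_rot: [-90.0, 0.6, 12.0]
force: [0.8, -0.3, -0.4]
gripper_width: 0.2
t 24.65 p [ 197.9 -534.1  207.3] yaw [-90.    0.6  12. ] F [ 0.8 -0.3 -0.4] T [ 0.04 -0.19  0.04] w 0.2 q [-70.  18.  91.  -1.  71. -82.]
handle top px (np.float64(371.63052858683926), np.float64(305.0987055016181))
knob top@65 [ 609.43950727 -241.47159255   65.        ]
handle scene px [265.54858934 320.37931034]
expect knob scene px zoom [478.32830996 298.4067681 ]
```

View pics/s10z.png

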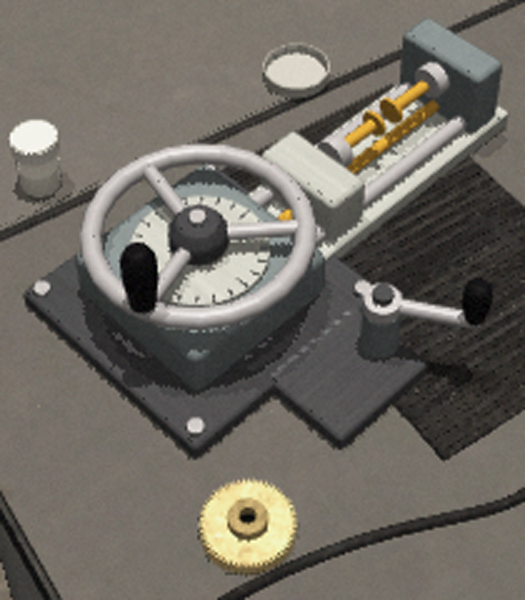

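The knob stands at (478,300), right where the locked lever should be (478,298). The handle is within about 0.4 px of its starting position, and the jar, dish and gear haven't moved. Handing in.

```bash
python3 -c "
from workcell import job
print(job.job_done())"
```

```text
the job is handed in; nothing more can be done
None
```

The hand wheel was advanced one full turn clockwise and the lock lever then pushed over to its stop. I handed the job in at about 25 s of the 72 s allowed; no verdict was reported.

**Wheel:** I straddled the handle loosely with the fingertips (about 26 mm open, never gripped) and pushed it round at about 4 N sideways. I lifted clear once, two thirds of the way round, to turn the wrist back. The handle ended within about 0.4 px of its start in both views, which is 0.2–0.6° short of a full turn. The tailstock is visibly further along its bed, but I did not measure its travel.

**Lever:** I pushed it with closed fingers until the tool stalled at 10 N. The knob is where the locked position should be, within about 1 px in the scene view and 3 mm in the top view.

**Checks that fell short:**
- **Vertical force:** it reached 3 N on the wheel during the push, from friction. I saw no lift in the pictures but have no direct reading of it.
- **Blocked view:** the arm hid the scene view in one check, so I moved it and looked again.
- **Bystanders:** the jar, dish and gear looked unmoved when compared by eye, and the robot ended clear of everything.

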